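# Set a trailer hub's wheel bearing: nip up the castle nut and back it off to the cross hole

### The arm

A 6-joint arm with a two-finger parallel gripper is mounted at the origin on the work surface. World frame = base frame: x ahead of the robot, y to its left, z up, the work surface at z = 0. Lengths are in m, angles in rad, forces in N, time in s.
With the tool pointing down it reaches from about 0.35 to 0.975 m from the base axis. Payload 4.9 kg.
Tool frame: the origin (TCP) lies on the front face of the gripper's body, between the roots of the fingers; the fingertips stand ctrl.finger_overhang ahead of it and the grasp point (between the pads) lies 54 mm ahead of it (ctrl.finger_overhang is the distance from the TCP to the fingertips, in m); z points along the fingers, y is the line along which they close (so a half turn about z gives the same grasp; the last joint's range is limited). The gripper opens to 85 mm and grips with 20 to 120 N. Pads are 22 mm wide; open, the fingers measure 114 mm over their backs; the gripper's body (76 mm by 85 mm) begins 54 mm behind the grasp point. The pads swing forward as they close: fully open they stand 13 mm farther back than shut.
Start: joints at [1.128, 0.053, 1.613, -0, 1.476, -0.119], TCP at [0.199, 0.593, 0.304] pointing down, gripper open.
Joint ranges: [-3.01, 3.01], [-1.01, 2.22], [0.06, 2.58], [-1.02, 4.17], [0.09, 2.62], [-3.14, 3.14]. Speed limits (rad/s): [2.57, 2.57, 3.14, 3.14, 3.14, 3.14].

### API

Orientations are given as a rotation vector (axis times angle).
In Python, from station import ctrl, vision gives the robot as it stands. The module is installed in compiled form; this text tells all that it offers.
- The arm moves only by the tool drive_tool, never from a script. Its argument "rows" is a list of rows, each a list of 2 entries, a list of its own where there are three numbers: the shift along the tool's x, y, z in m, then the turn about the tool's z in rad. A call has 1 to 10 rows; each row shifts and turns the commanded pose from where the row before left it, along the tool's axes as they then stand; what a row does not reach is not made up. A row lasts 1/10 s, in which the tool goes at most 50 mm and 8.59 degrees, less where a joint would pass 70% of its speed; a pose out of reach is approached as far as the arm can. A call with a gripper value outside its range is refused whole. "jaw" is the closure, from 0 (fully open) to 1 (shut), set as the call begins (left out, the last holds). The fingers move at their own pace and stop on an object; "grip_force" is the grip in N (left out, the last holds). Time passes only in rows, so rows that do not move let the fingers close. It gives the time, the measured TCP pose, the force, the opening and the grip force at its end, in the units of the state.
- ctrl.get_obs(): the state, without advancing time (a new reading comes with each control period).
- vision.get_image(name): name is "side" or "top"; returns a dict with "image" (400x640x3 uint8, blue, green, red), "vertical_fov" (degrees; the focal length in pixels is half the picture's height over the tangent of half this angle, whatever the lens; pixels are square), "cx", "cy" (the principal point, pixels), "R" (3x3) and "t" (3): a world point X has camera coordinates R X + t. Camera axes: x right, y down, z forward; pixel columns grow to the right and rows downward; lengths in m; the calibration is good to about 2 mm. A picture is of the moment at which its call begins. There is no depth.
- ctrl.finish_job(): hands the job in; it is judged then, once.
The state is a dict: "t": time; "q": joint angles; "dq": joint speeds; "effort": joint torques, N m; "tool_pos": TCP position; "tool_rot": TCP orientation; "contact_force": force on the tool from outside, world axes, zero at the start; "wrist_torque": the same for the moment, N m; "opening": finger opening in m; "grip_force": force on a finger pad.
Only numpy, scipy, OpenCV 4.12 (cv2) and the standard library are available. Lean on these libraries where they do the work, as an engineer would, in place of code of your own. Each camera call takes 0.05 s, during which the arm holds its last target. There are 200 camera calls.

### The job

Lift the dust cap off the trailer hub in the vise and stand it, open side down, in the steel parts tray without dropping it. Then set the wheel bearing by hand: turn the castle nut clockwise until it stops against the bearing, and back it off to the first slot that lines up with the cross hole in the spindle (the yellow line on the spindle's end shows which way the hole runs), so that the split pin would go through. Leave everything else where it is.

Things in the scene. Friction and masses are not known exactly. Their poses are not given: they have to be found in the camera images.
- vise: blue bench vise bolted to the bench, a trailer stub axle upright in its jaws with a dark wheel hub on it. Origin on the bench under the axle's axis; x along the slide towards the handle, z up. Reaches 144 mm up, 137 mm to +x and 136 mm to -x. Hub flange 140 mm across, 182 to 196 mm up, its 4 studs (110 mm circle) up to 222 mm; the hub turns freely, leave it
- hub_rim (a point): centre of the flat rim that ends the hub's round barrel (71 mm across), 228 mm above the bench, on the axle's axis; the dust cap stands on it at the start. Above it on the axis: a 50 mm washer up to 236 mm, the castle nut from 236 to 269 mm, the spindle's end (29 mm across) up to 273.5 mm
- hole_mark (a point): centre of the spindle's end face, 273.5 mm above the bench. A yellow paint line across it, 28 by 3 mm, shows the run of the 7 mm cross hole, which lies 9 mm lower; the point's x axis runs along line and hole, z up. Hidden under the dust cap at the start
- nut_grip (a point): on the castle nut's axis, half way up its hexagon, 248 mm above the bench. Zinc-yellow nut: hexagon 46 mm across flats (53 over corners), 238 to 260 mm up, then a round crown 42 mm across up to 269 mm with six slots 8.5 mm wide, 9 mm deep, one over the middle of each flat. Turns with the nut: x points square to a flat, along a slot (others every 60 degrees), z up. Under the cap at the start
- castle_nut (a joint): turn of the nut, rad: 0 when slots lie along the cross hole (nut_grip x along hole_mark x; in line again every 1.047), growing anticlockwise seen from above (slackening). Starts slack at 0.2 to 0.65; hard stop against the bearing at -0.55, so the first slot in line when backing off is at 0. Steady drag 0.25 N m; stays where left; does not rise or sink
- dust_cap: grey steel dust cap standing loosely, open side down, on the hub's rim over the nut; about 180 g. Origin at the centre of its open underside, z up. Hollow skirt 66 mm across (bead 69 mm), 50 mm high (inside 59 mm wide, 46 mm deep), then a solid neck 38 mm across from 50 to 74 mm, best to hold, and a grease nipple up to 82 mm. Raise it 46 mm to clear the spindle
- parts_tray: open steel tray fixed on the bench, 170 mm (x) by 230 mm (y), walls 3 mm thick and 25 mm high, black rubber floor 4.5 mm above the bench; origin at the centre of its underside, z up
- tray_clear (a point): centre of the clear half of the tray, on its floor: 52 mm from the tray's centre towards +y of the tray, where nothing lies
- bearing_cup: spare bearing cup in the tray: a bare steel ring 59 mm across, 16 mm high; origin at the centre of its underside. To be left alone
- split_pin: 5 mm steel split pin about 57 mm long lying in the tray; origin near its middle, on its underside. To be left alone
- grease_tub: round red tub with black lid, 88 mm across, 69 mm high, on the bench; origin at the centre of its underside. To be left alone
- spray_can: aluminium spray can with a blue band, 64 mm across, 170 mm high, standing on the bench; origin at the centre of its underside. To be left alone
- hammer: hammer lying on the bench; origin on its underside. To be left alone
- screwdriver: screwdriver lying on the bench; origin on its underside. To be left alone
- paint_pen: black paint pen with a yellow cap, 140 mm long, 12 mm thick, lying on the bench; origin on its underside, near its middle. To be left alone
There are look-alikes about, which are no part of the job. Leave any green look-alike of the dust_cap alone.

How it is judged:
On the way, in this order (a step that is already met when the one before it is completed fails the run):
1. the dust cap stands open side down in the tray, let go (x of dust_cap in the frame of parts_tray between -0.055 and 0.055 m and y of dust_cap in the frame of parts_tray between -0.085 and 0.085 m and z of dust_cap in the frame of parts_tray below 0.009 m and angle between dust_cap's own z axis and vertical below 0.12 rad and linear speed of dust_cap below 0.02 m/s and contact force between the fingers and dust_cap below 0.1 N), for 0.2 s.
2. the nut has been turned clockwise up to its stop against the bearing (value of joint castle_nut below -0.5 rad), for 0.2 s.
3. the nut has been backed off to the first slot in line with the cross hole (value of joint castle_nut between -0.08 and 0.08 rad), for 0.2 s.
At the end, for the whole second after the job is handed in: Nut let go, first slot after the stop in line with the cross hole within 0.08 rad (a 5 mm split pin would pass); dust cap let go and at rest, open side down (tilt under 0.12 rad) on the tray floor, its centre within 55 mm (x) and 85 mm (y) of the tray's centre (all of step 1 and all of step 3 and velocity of joint castle_nut between -0.05 and 0.05 rad/s); the robot touches nothing.
It fails at once if the dust cap is dropped or thrown (faster than 0.5 m/s while not held) (contact force between the fingers and dust_cap below 0.1 N and linear speed of dust_cap above 0.5 m/s).
It fails at once if one of the other things is shifted by more than 30 mm (distance of any of bearing_cup, split_pin, grease_tub, spray_can, hammer, screwdriver, paint_pen from where it was at the start of the episode above 0.03 m).
It also fails if it takes over 54 s, if anything falls off the work surface, if the arm or the gripper's body presses on something with over 40 N, if the wrist force passes 120 N, or if a joint passes its speed limit or range.

## Working session

There is one attempt and no reset: what is moved stays moved. The work goes in short steps, Python scripts to look and compute and a tool call to move; the robot and the scene stay as the last step left them, time stands still between calls to the robot, and variables do not carry over. Pictures are saved under pics/ and viewed, at most 10 in all, crops included, and the job is handed in when it is done.

Besides the shell and the picture viewer there is one more tool, called after "Request:" as name(argument=value, ...) on one line, values as JSON. drive_tool: Moves the arm, as the interface text tells. Its arguments: {"type":"object","properties":{"rows":{"type":"array","items":{"type":"array"}},"jaw":{"type":"number"},"grip_force":{"type":"number"}},"required":["rows"]}

```bash
mkdir -p pics; cat > h.py <<'E'
import numpy as np, cv2
from station import ctrl, vision
def cam(n):
    d=vision.get_image(n); im=d["image"]; h=im.shape[0]
    f=h/2/np.tan(np.radians(d["vertical_fov"])/2)
    K=np.array([[f,0,d["cx"]],[0,f,d["cy"]],[0,0,1]])
    return im,K,np.array(d["R"]),np.array(d["t"])
def ray(K,R,t,p):
    v=R.T@np.linalg.inv(K)@np.array([p[0],p[1],1.]); return -R.T@t, v/np.linalg.norm(v)
def atz(c,p,z):
    o,v=ray(*c,p); return o+v*(z-o[2])/v[2]
def tri(c1,p1,c2,p2):
    A=np.zeros((3,3));b=np.zeros(3)
    for c,p in((c1,p1),(c2,p2)):
        o,v=ray(*c,p);M=np.eye(3)-np.outer(v,v);A+=M;b+=M@o
    return np.linalg.solve(A,b)
def proj(c,X):
    K,R,t=c;x=K@(R@np.array(X)+t);return x[:2]/x[2]
E
python3 - <<'E'
from h import *
import pickle
D={}
for n in("side","top"):
    im,*c=cam(n); cv2.imwrite(f"pics/{n}0.png",im); D[n]=c
    print(n,c[0][0,0],(-c[1].T@c[2]).round(3),c[1].round(3).tolist())
pickle.dump(D,open("c0.pkl","wb"))
o=ctrl.get_obs();print(o,ctrl.finger_overhang)
E
```

```text
side 454.26840194276116 [-0.267 -0.887  0.853] [[0.746, -0.665, 0.005], [-0.303, -0.346, -0.888], [0.593, 0.661, -0.46]]
top 439.6291792415442 [0.487 0.039 1.379] [[-0.026, -1.0, -0.017], [-0.997, 0.027, -0.069], [0.069, 0.015, -0.997]]
{'t': 0.1, 'q': array([ 1.12800783e+00,  5.32827693e-02,  1.61418597e+00,  2.84545607e-05,
        1.47601155e+00, -1.18990323e-01]), 'dq': array([ 0.00129585, -0.00127652, -0.00346906,  0.00056724,  0.00086251,
        0.00089726]), 'effort': array([ 8.18314838e-04, -3.94904280e+01, -3.71363747e+01, -1.04635981e-04,
        3.81725666e-03, -7.31454918e-06]), 'tool_pos': array([0.19865341, 0.59212249, 0.30277335]), 'tool_rot': array([-5.06317230e-01, -3.09996463e+00,  2.83605004e-03]), 'contact_force': array([-0.37938891,  0.17619846, -0.38635719]), 'wrist_torque': array([-0.01110231, -0.01823017, -0.01227684]), 'grip_force': 0.0, 'opening': 0.0852976817668206} 0.0726
```

View pics/side0.png

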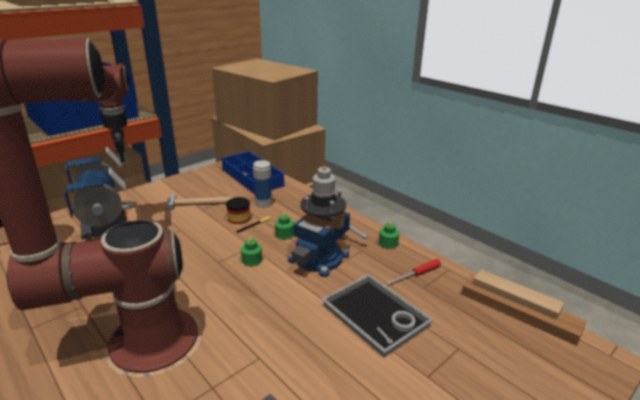

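View pics/top0.png

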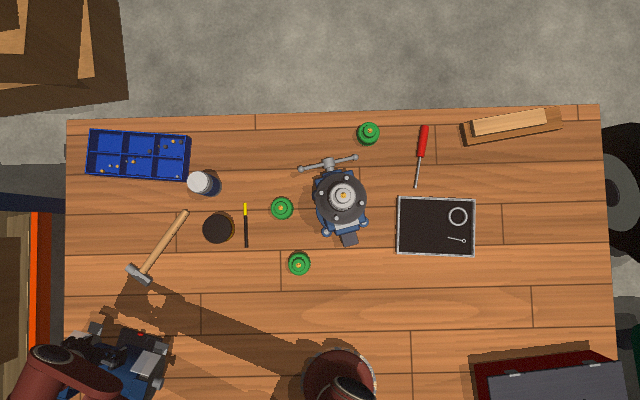

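The side view shows the cap's nipple at about (324,170). In the top view the cap is at about (343,197). The tray corners are near (398,196), (475,199), (473,256) and (397,253), with the cup at (458,217) and the pin at (457,239), so the clear half is on the left. I'll enlarge for accuracy.

```bash
python3 - <<'E'
from h import *
s=cv2.imread("pics/side0.png");t=cv2.imread("pics/top0.png")
a=cv2.resize(t[160:270,300:490],None,fx=4,fy=4,interpolation=cv2.INTER_CUBIC)
cv2.imwrite("pics/tz.png",a[:, :760])
b=cv2.resize(s[160:360,290:440],None,fx=3,fy=3,interpolation=cv2.INTER_CUBIC)
cv2.imwrite("pics/sz.png",b)
import pickle
D=pickle.load(open("c0.pkl","rb"))
print(tri(D["side"],(324,170),D["top"],(344,196)))
for p in((398,196),(475,199),(473,256),(397,253)): print(atz(D["top"],p,.025).round(3))
E
```

```text
[ 0.55816222 -0.02202985  0.3023488 ]
[ 0.572 -0.204  0.025]
[ 0.556 -0.439  0.025]
[ 0.383 -0.424  0.025]
[ 0.398 -0.194  0.025]
```

View pics/tz.png

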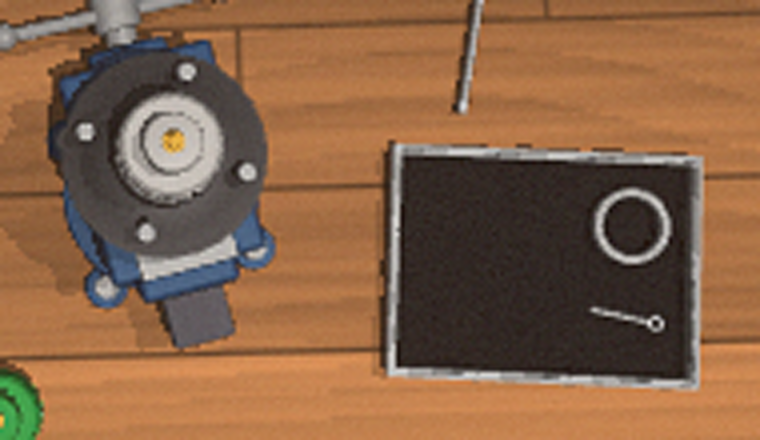

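View pics/sz.png

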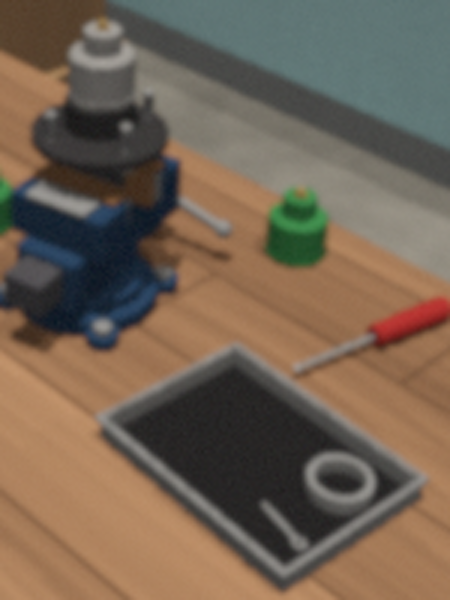

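Zoomed, the top view puts the nipple at about (343.1,194.9) and the neck's centre at about (343.7,195.2). The side view puts the nipple tip at about (324,167.5). The clear half of the tray is the left half, and the cup and pin lie in the right half.

```bash
python3 - <<'E'
from h import *
import pickle
from scipy.spatial.transform import Rotation as Rn
D=pickle.load(open("c0.pkl","rb"))
X=tri(D["side"],(323.8,167.5),D["top"],(343.0,194.8));print("nipple",X)
print("top@.302",atz(D["top"],(343.7,195.2),.302), "nip@.31",atz(D["top"],(343.0,194.8),.31),atz(D["side"],(323.8,167.5),.31))
print(proj(D["top"],(.558,-.023,.302)),proj(D["side"],(.558,-.023,.302)),proj(D["side"],(.558,-.023,.31)))
o=ctrl.get_obs();R=Rn.from_rotvec(o["tool_rot"]).as_matrix();print(R.round(3))
for n in [(.558,-.023,.42)]: print("shift tool",R.T@(np.array(n)-o["tool_pos"]))
E
```

```text
nipple [ 0.56046887 -0.01908921  0.30861328]
top@.302 [ 0.56012535 -0.02133545  0.302     ] nip@.31 [ 0.56060114 -0.01921398  0.31      ] [ 0.55809495 -0.02114395  0.31      ]
[344.40593273 196.04586649] [324.16563003 170.23283084] [324.21649003 167.71004664]
[[-0.948  0.318 -0.001]
 [ 0.318  0.948 -0.002]
 [ 0.    -0.002 -1.   ]]
shift tool [-0.53635782 -0.4690409  -0.11648459]
```

Request:
drive_tool(rows=[[[0,0,-0.039],0],[[0,0,-0.039],0],[[0,0,-0.039],0],[[-0.0335,-0.0292,0],0],[[-0.0335,-0.0292,0],0],[[-0.0335,-0.0292,0],0],[[-0.0335,-0.0292,0],0],[[-0.0335,-0.0292,0],0],[[-0.0335,-0.0292,0],0],[[-0.0335,-0.0292,0],0]], jaw=0)

```text
t: 1.1
tool_pos: [0.3565, 0.3224, 0.4204]
tool_rot: [-0.506, -3.1, 0.001]
contact_force: [1.2, 0.1, 0.8]
opening: 0.0855
grip_force: 0.0
```

Request:
drive_tool(rows=[[[-0.0335,-0.0292,0],0],[[-0.0335,-0.0292,0],0],[[-0.0335,-0.0292,0],0],[[-0.0335,-0.0292,0],0],[[-0.0335,-0.0292,0],0],[[-0.0335,-0.0292,0],0],[[-0.0335,-0.0292,0],0],[[-0.0335,-0.0292,0],0],[[-0.0335,-0.0292,0],0],[[0,0,0],0]])

```text
t: 2.1
tool_pos: [0.5597, -0.025, 0.4191]
tool_rot: [-0.515, -3.097, 0.002]
contact_force: [-0.5, -0.5, -0.3]
opening: 0.0853
grip_force: 0.0
```

Request:
drive_tool(rows=[[[0.001,0.0035,0.02],0],[[0,0,0.02],0],[[0,0,0.015],0],[[0,0,0.01],0],[[0,0,0.002],0],[[0,0,0],0]])

```text
t: 2.7
tool_pos: [0.5585, -0.0171, 0.354]
tool_rot: [-0.506, -3.101, -0.0]
contact_force: [0.6, 0.3, -0.2]
opening: 0.0851
grip_force: 0.0
```

```bash
python3 - <<'E'
from h import *
out=[]
im,*c=cam("side"); a=cv2.resize(im[130:230,270:380],None,fx=4,fy=4,interpolation=cv2.INTER_CUBIC)
im,*c=cam("top"); b=cv2.resize(im[150:250,300:390],None,fx=4,fy=4,interpolation=cv2.INTER_CUBIC)
cv2.imwrite("pics/g1.png",np.hstack([a,b[:, :360]]))
print(ctrl.get_obs()["tool_pos"])
E
```

```text
[ 0.55882102 -0.01724766  0.35511944]
```

View pics/g1.png

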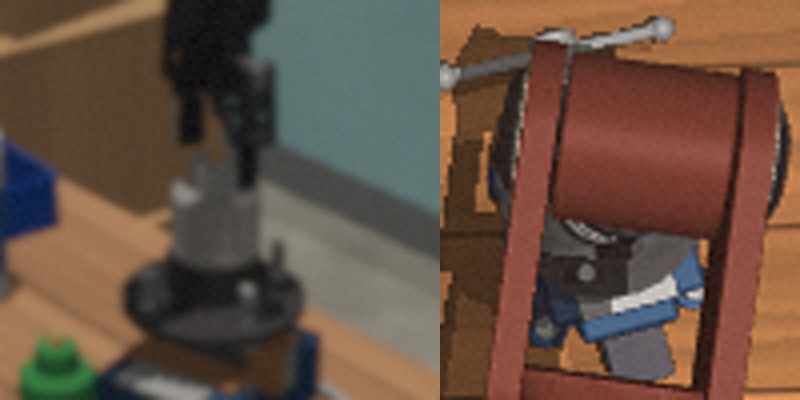

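Side crop: the near fingertip ends at about pixel (332,177) and the far one at about (317.5,165), beside the cap's neck. I'll compute the tip height.

```bash
python3 - <<'E'
from h import *
import pickle
c=pickle.load(open("c0.pkl","rb"))["side"]
T=np.array([.5588,-.0172,0]);y=np.array([.318,.948,0])
for s in(-.045,.045):
  for z in (.275,.28,.285,.29,.295,.3): print(s,z,proj(c,T+y*s+[0,0,z]).round(1))
E
```

```text
-0.045 0.275 [329.4 184.3]
-0.045 0.28 [329.4 182.7]
-0.045 0.285 [329.5 181.1]
-0.045 0.29 [329.5 179.5]
-0.045 0.295 [329.6 177.9]
-0.045 0.3 [329.6 176.3]
0.045 0.275 [316.6 171.9]
0.045 0.28 [316.7 170.4]
0.045 0.285 [316.7 168.9]
0.045 0.29 [316.7 167.4]
0.045 0.295 [316.7 165.8]
0.045 0.3 [316.7 164.3]
```

Open tips stand at about 0.296, so the overhang figure is for shut fingers. I'll go down 4 mm, centre, and close.

Request:
drive_tool(rows=[[[0,-0.004,0.004],0],[[0,0,0],0],[[0,0,0],0],[[0,0,0],0],[[0,0,0],0],[[0,0,0],0],[[0,0,0],0],[[0,0,0],0]], jaw=1, grip_force=40)

```text
t: 3.6
tool_pos: [0.5578, -0.0202, 0.3508]
tool_rot: [0.505, 3.099, 0.004]
contact_force: [1.9, 5.1, 2.5]
opening: 0.0368
grip_force: 40.5
```

Request:
drive_tool(rows=[[[0,0,-0.005],0],[[0,0,-0.015],0],[[0,0,-0.02],0],[[0,0,-0.02],0],[[0,0,-0.02],0],[[0,0,0],0]])

```text
t: 4.2
tool_pos: [0.5577, -0.0216, 0.4328]
tool_rot: [0.506, 3.096, -0.002]
contact_force: [-0.4, 0.1, -1.4]
opening: 0.0369
grip_force: 40.9
```

```bash
python3 - <<'E'
from h import *
from scipy.spatial.transform import Rotation as Rn
im,*c=cam("side"); a=cv2.resize(im[110:230,270:380],None,fx=4,fy=4,interpolation=cv2.INTER_CUBIC)
cv2.imwrite("pics/g2.png",a)
o=ctrl.get_obs();R=Rn.from_rotvec(o["tool_rot"]).as_matrix()
print(o["tool_pos"],o["q"],o["opening"],o["contact_force"])
print(R.T@(np.array([.4805,-.263,.43])-o["tool_pos"]))
E
```

```text
[ 0.55743527 -0.02146183  0.43077415] [-1.71503026e-01 -1.51734214e-01  1.60225155e+00 -1.03725955e-03
  1.68916599e+00 -1.41833658e+00] 0.0365864732218479 [ 0.15369773 -0.03389018 -2.39041131]
[-0.00398411 -0.25346304  0.00096678]
```

View pics/g2.png

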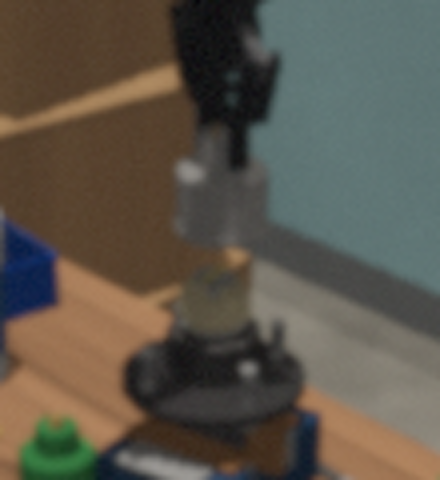

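The cap is lifted clear and upright, and the nut is visible below it at about (324,185). Next is over the tray's clear half.

Request:
drive_tool(rows=[[[-0.0006,-0.02,0],0],[[-0.0006,-0.036,0],0],[[-0.0006,-0.04,0],0],[[-0.0006,-0.04,0],0],[[-0.0006,-0.04,0],0],[[-0.0006,-0.04,0],0],[[-0.0004,-0.025,0],0],[[0,-0.012,0],0],[[0,0,0.03],0],[[0,0,0.04],0]])

```text
t: 5.25
tool_pos: [0.481, -0.2627, 0.3607]
tool_rot: [0.507, 3.097, -0.003]
contact_force: [0.1, -0.1, -2.5]
opening: 0.0371
grip_force: 41.0
```

Request:
drive_tool(rows=[[[0,0,0.04],0],[[0,0,0.04],0],[[0,0,0.04],0],[[0,0,0.04],0],[[0,0,0.03],0],[[0,0,0.015],0],[[0,0,0.006],0],[[0,0,0],0],[[0,0,0],0],[[0,0,0],0]])

```text
t: 6.25
tool_pos: [0.4816, -0.263, 0.1511]
tool_rot: [0.506, 3.097, -0.003]
contact_force: [-0.1, -0.1, -1.5]
opening: 0.0368
grip_force: 40.9
```

```bash
python3 - <<'E'
from h import *
im,*c=cam("side"); a=cv2.resize(im[240:360,310:440],None,fx=3,fy=3,interpolation=cv2.INTER_CUBIC)
im,*c=cam("top"); b=cv2.resize(im[150:270,300:430],None,fx=3,fy=3,interpolation=cv2.INTER_CUBIC)
cv2.imwrite("pics/p1.png",np.hstack([a,b]))
o=ctrl.get_obs()
print(o["tool_pos"],o["opening"],o["contact_force"])
E
```

```text
[ 0.48125363 -0.26277921  0.15052804] 0.0370515850305997 [ 0.42801158 -0.08276393 -1.99534324]
```

View pics/p1.png

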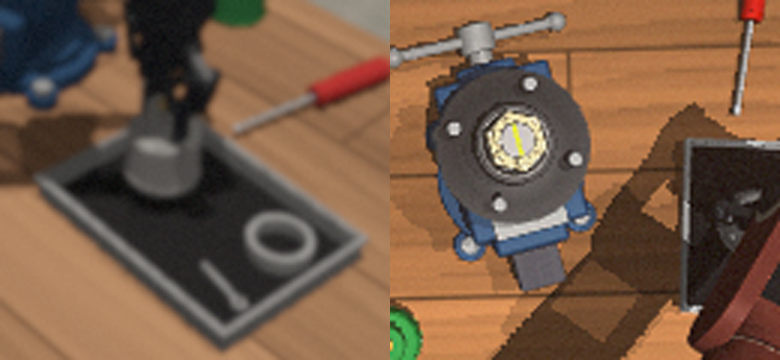

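The cap is over the tray's clear half, still about 23 mm up. The nut, with its yellow line, is visible at about (341,197) in the top view. I'll lower to contact.

Request:
drive_tool(rows=[[[0,0,0.012],0],[[0,0,0.006],0],[[0,0,0.003],0],[[0,0,0.001],0],[[0,0,0],0],[[0,0,0],0]])

```text
t: 6.95
tool_pos: [0.4805, -0.2621, 0.1272]
tool_rot: [-0.506, -3.1, -0.001]
contact_force: [-2.9, 2.0, 6.1]
opening: 0.0369
grip_force: 41.5
```

Request:
drive_tool(rows=[[[0,0,0.001],0],[[0,0,0],0],[[0,0,0],0]])

```text
t: 7.25
tool_pos: [0.4807, -0.2622, 0.1272]
tool_rot: [-0.506, -3.1, -0.001]
contact_force: [-5.3, 4.3, 10.2]
opening: 0.037
grip_force: 42.1
```

Contact with the floor is at the expected height. Release.

Request:
drive_tool(rows=[[[0,0,-0.0005],0],[[0,0,0],0],[[0,0,0],0],[[0,0,0],0],[[0,0,0],0],[[0,0,0],0],[[0,0,0],0],[[0,0,0],0]], jaw=0)

```text
t: 8.05
tool_pos: [0.4806, -0.2622, 0.1264]
tool_rot: [0.506, 3.1, -0.0]
contact_force: [-0.1, -0.6, 0.2]
opening: 0.0856
grip_force: 0.0
```

Request:
drive_tool(rows=[[[0,0,-0.02],0],[[0,0,-0.04],0],[[0,0,-0.045],0],[[0,0,-0.045],0],[[0,0,-0.045],0],[[0,0,-0.045],0],[[0,0,-0.03],0],[[0,0,-0.02],0],[[0,0,0],0]])

```text
t: 8.95
tool_pos: [0.4812, -0.2627, 0.4208]
tool_rot: [0.505, 3.094, -0.005]
contact_force: [0.1, -0.6, -0.2]
opening: 0.0853
grip_force: 0.0
```

```bash
cat > nut.py <<'E'
from h import *
def measure(tag,n=6):
    acc=0
    for i in range(n):
        im,*c=cam("top"); acc=acc+im.astype(float)
    im=acc/n; x0,y0=322,176
    crop=im[y0:y0+42,x0:x0+42]
    cv2.imwrite(f"pics/{tag}.png",cv2.resize(crop,None,fx=12,fy=12,interpolation=cv2.INTER_CUBIC).clip(0,255).astype(np.uint8))
    np.save(tag,crop)
    return im,c
E
python3 - <<'E'
from nut import *
im,c=measure("n1")
s,*cs=cam("side")
cv2.imwrite("pics/s3.png",s)
np.save("ctop",np.array([0]))
a=cv2.imread("pics/n1.png"); b=cv2.resize(s[270:330,330:390],None,fx=4,fy=4,interpolation=cv2.INTER_CUBIC)
o=np.zeros((504,750,3),np.uint8);o[:,:504]=a;o[:240,508:748]=b
cv2.imwrite("pics/v1.png",o)
print(ctrl.get_obs()["tool_pos"])
E
```

```text
[ 0.48026732 -0.26203876  0.41441441]
```

View pics/v1.png

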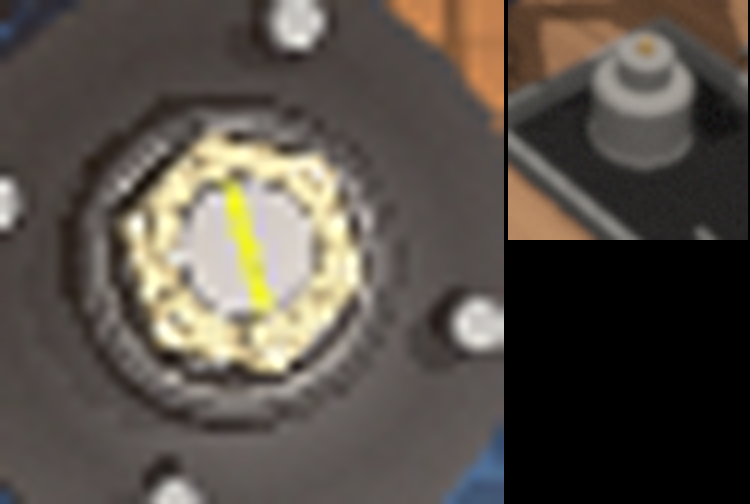

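Cap stands upright in the tray. The yellow line runs from about (341.3,191.2) to (344.2,201.7) in full-picture pixels, and the hexagon is clearly rotated off it. I'll fit the angles numerically.

```bash
cat > fit.py <<'E'
from h import *
import pickle
from scipy.optimize import minimize
C=pickle.load(open("c0.pkl","rb"))["top"]
def fit(crop,x0=322,y0=176):
    def rect(z,cx,cy,N=141,s=.0005):  # world grid image: index i->x, j->y
        g=(np.arange(N)-N//2)*s
        X,Y=np.meshgrid(cx+g,cy+g,indexing="ij")
        P=np.stack([X,Y,np.full_like(X,z)],-1)@C[1].T+C[2]
        uv=P@C[0].T; uv=uv[...,:2]/uv[...,2:]
        return cv2.remap(crop.astype(np.float32),(uv[...,0]-x0).astype(np.float32),(uv[...,1]-y0).astype(np.float32),cv2.INTER_CUBIC),X,Y
    cx,cy=.559,-.021
    r,X,Y=rect(.2735,cx,cy)
    w=np.clip(np.minimum(r[...,1],r[...,2])-r[...,0]-70,0,None)
    w[np.hypot(X-cx,Y-cy)>.018]=0
    m=np.array([(w*X).sum(),(w*Y).sum()])/w.sum()
    d=np.stack([X-m[0],Y-m[1]],-1).reshape(-1,2)
    ev,V=np.linalg.eigh((d*w.reshape(-1,1)).T@d); line=np.degrees(np.arctan2(V[1,1],V[0,1]))%180
    r,X,Y=rect(.260,m[0],m[1])
    sat=(np.clip(np.minimum(r[...,1],r[...,2]),0,255)).astype(float)  # bright nut vs dark surround
    def cost(p):
        best=-1
        a=np.radians(p[2])+np.arange(6)*np.pi/3
        h=np.max([(X-p[0])*np.cos(t)+(Y-p[1])*np.sin(t) for t in a],0)
        e=.023-h
        ins=np.clip(e/.001+.5,0,1)*(h>.0165); out=np.clip(-e/.001+.5,0,1)*(h<.0265)
        return -((sat*ins).sum()/ins.sum()-(sat*out).sum()/out.sum())
    res=min((minimize(cost,[m[0],m[1],a],method="Nelder-Mead",options=dict(initial_simplex=np.array([m[0],m[1],a])+np.array([[0,0,0],[.002,0,0],[0,.002,0],[0,0,6]]))) for a in range(0,60,10)),key=lambda q:q.fun)
    return m,line,res.x,res.fun,((res.x[2]-line+30)%60-30)
E
python3 - <<'E'
from fit import *
from scipy.spatial.transform import Rotation as Rn
m,l,x,f,d=fit(np.load("n1.npy")); print(m,l,x,f,"nut-line deg",d, d%60)
S=pickle.load(open("c0.pkl","rb"))["side"]
o=ctrl.get_obs();R=Rn.from_rotvec(o["tool_rot"]).as_matrix();print(o["q"],o["tool_pos"])
print("y ang",np.degrees(np.arctan2(R[1,1],R[0,1])))
print(R.T@(np.array([.5585,-.021,.414])-o["tool_pos"]))
E
```

```text
[ 0.56010502 -0.01878911] 13.511523708305134 [  0.55946395  -0.01854823 -13.30067595] -111.23847893025876 nut-line deg -26.81219966037822 33.18780033962178
[-6.35513259e-01 -1.73428000e-01  1.64804799e+00  9.73377274e-06
  1.67008840e+00 -1.88249191e+00] [ 0.48026732 -0.26203876  0.41441441]
y ang 71.44658645603145
[0.00252709 0.25340359 0.00066637]
```

Request:
drive_tool(rows=[[[0.0024,0.025,0],0],[[0,0.04,0],0],[[0,0.045,0],0],[[0,0.045,0],0],[[0,0.045,0],0],[[0,0.035,0],0],[[0,0.0194,0],0.1],[[0,0,0],0.14],[[0,0,0],0.14],[[0,0,0],0.05]])

```text
t: 10.3
tool_pos: [0.5591, -0.0199, 0.4152]
tool_rot: [-1.16, -2.918, 0.001]
contact_force: [0.1, 0.8, 0.3]
opening: 0.0852
grip_force: 0.0
```

Request:
drive_tool(rows=[[[0,0,0.02],0],[[0,0,0.03],0],[[0,0,0.025],0],[[0,0,0.015],0],[[0,0,0.01],0],[[0,0,0],0],[[0,0,0],0]])

```text
t: 11.0
tool_pos: [0.5596, -0.0204, 0.3174]
tool_rot: [1.156, 2.92, 0.0]
contact_force: [0.3, 0.2, -0.4]
opening: 0.0858
grip_force: 0.0
```

```bash
python3 - <<'E'
from h import *
from scipy.spatial.transform import Rotation as Rn
o=ctrl.get_obs();R=Rn.from_rotvec(o["tool_rot"]).as_matrix();print(o["q"],o["tool_pos"],o["contact_force"],o["wrist_torque"])
print("y ang",np.degrees(np.arctan2(R[1,1],R[0,1])), R.T@(np.array([.559,-.02,.311])-o["tool_pos"]))
E
```

```text
[-1.69272567e-01 -1.10756980e-01  1.75044214e+00  9.85338218e-06
  1.50047474e+00 -9.86250829e-01] [ 0.55959981 -0.02036217  0.31743245] [ 0.32484467  0.16127704 -0.40759139] [-9.18216045e-05 -2.79785480e-02 -2.25372836e-02]
y ang 46.809394311863954 [ 0.00069284 -0.00015161  0.00643151]
```

Request:
drive_tool(rows=[[[0,0,0.006],0],[[0,0,0],0],[[0,0,0],0]])

```text
t: 11.3
tool_pos: [0.5593, -0.0203, 0.3108]
tool_rot: [1.156, 2.921, 0.0]
contact_force: [0.9, -0.4, 0.5]
opening: 0.0854
grip_force: 0.0
```

Request:
drive_tool(rows=[[[0,0,0],0],[[0,0,0],0],[[0,0,0],0],[[0,0,0],0],[[0,0,0],0],[[0,0,0],0],[[0,0,0],0]], jaw=1, grip_force=60)

```text
t: 12.0
tool_pos: [0.5606, -0.0188, 0.3118]
tool_rot: [1.154, 2.918, 0.008]
contact_force: [4.8, 5.9, 2.0]
opening: 0.0446
grip_force: 64.8
```

```bash
cat > st.py <<'E'
from h import *
from scipy.spatial.transform import Rotation as Rn
o=ctrl.get_obs();R=Rn.from_rotvec(o["tool_rot"]).as_matrix();print(o["t"],o["q"][5],o["tool_pos"],"F",o["contact_force"].round(1),(R.T@o["contact_force"]).round(1),"T",o["wrist_torque"].round(2),o["opening"])
print("y ang",np.degrees(np.arctan2(R[1,1],R[0,1])))
E
python3 st.py
```

```text
12.0 -0.9857574085760914 [ 0.56057758 -0.01882498  0.31176467] F [4.8 5.9 2. ] [ 0.6  7.6 -2. ] T [ 0.81 -0.68 -0.21] 0.0446188246135261
y ang 46.83820036351484
```

Request:
drive_tool(rows=[[[0,0.002,0],0],[[0,0,0],0.06],[[0,0,0],0.1],[[0,0,0],0.1],[[0,0,0],0.1],[[0,0,0],0.1],[[0,0,0],0.1],[[0,0,0],0.1],[[0,0,0],0.06],[[0,0,0],0]])

```text
t: 13.0
tool_pos: [0.5595, -0.0193, 0.3118]
tool_rot: [-2.112, -2.324, 0.005]
contact_force: [-9.3, -1.1, 6.5]
opening: 0.0448
grip_force: 65.4
```

```bash
python3 st.py
```

```text
13.0 -0.26202606761342745 [ 0.55954696 -0.01927813  0.31177015] F [-9.3 -1.1  6.5] [-0.3 -9.3 -6.5] T [-0.08  0.92 -0.17] 0.04480639314436239
y ang 5.469891188786472
```

Request:
drive_tool(rows=[[[0,-0.002,0],0.05],[[0,0,0],0.08],[[0,0,0],0.08],[[0,0,0],0.08],[[0,0,0],0.03],[[0,0,0],0],[[0,0,0],0]])

```text
t: 13.7
tool_pos: [0.5584, -0.0193, 0.3118]
tool_rot: [2.455, 1.959, -0.001]
contact_force: [-4.7, -0.7, 5.2]
opening: 0.0452
grip_force: 65.2
```

```bash
python3 st.py
```

```text
13.7 0.05637516197353992 [ 0.55838682 -0.01925576  0.31176355] F [-4.7 -0.7  5.2] [-1.7 -4.4 -5.2] T [-0.03  0.4  -0.25] 0.04517986687061451
y ang -12.815514644405948
```

Request:
drive_tool(rows=[[[0,0,0],0.03],[[0,0,0],0.03],[[0,0,0],0],[[0,0,0],0]])

```text
t: 14.1
tool_pos: [0.5582, -0.0192, 0.3117]
tool_rot: [2.513, 1.885, -0.002]
contact_force: [-4.5, 0.3, 5.7]
opening: 0.0448
grip_force: 65.2
```

```bash
python3 st.py
```

```text
14.1 0.1162044711906385 [ 0.55824835 -0.01922634  0.3117429 ] F [-4.5  0.3  5.7] [-1.  -4.4 -5.7] T [ 0.05  0.43 -0.15] 0.044807819107761174
y ang -16.241776900870754
```

Request:
drive_tool(rows=[[[0,-0.001,0],0.02],[[0,0,0],0],[[0,0,0],0]])

```text
t: 14.4
tool_pos: [0.558, -0.0191, 0.3118]
tool_rot: [2.528, 1.861, 0.001]
contact_force: [-1.5, -1.5, 5.6]
opening: 0.0451
grip_force: 64.3
```

```bash
python3 st.py
```

```text
14.4 0.13430295381117732 [ 0.55800399 -0.01912652  0.31175304] F [-1.5 -1.5  5.6] [-1.8 -1.  -5.6] T [-0.27  0.04  0.85] 0.04510582250591701
y ang -17.258251923008363
```

Request:
drive_tool(rows=[[[0,0,0],0.025],[[0,0,0],0],[[0,0,0],0]])

```text
t: 14.7
tool_pos: [0.558, -0.0191, 0.3117]
tool_rot: [2.55, 1.83, 0.001]
contact_force: [-1.1, -1.2, 5.6]
opening: 0.0446
grip_force: 63.8
```

```bash
python3 st.py
```

```text
14.7 0.1590273840004237 [ 0.55801319 -0.0191388   0.3117441 ] F [-1.1 -1.2  5.6] [-1.5 -0.6 -5.6] T [-0.33  0.07  0.95] 0.044630026316052875
y ang -18.67492636440138
```

Request:
drive_tool(rows=[[[0,0,0],0.025],[[0,0,0],0],[[0,0,0],0]])

```text
t: 15.0
tool_pos: [0.5581, -0.0189, 0.3118]
tool_rot: [2.57, 1.802, 0.001]
contact_force: [-1.3, -1.8, 6.3]
opening: 0.0443
grip_force: 65.4
```

```bash
python3 st.py
```

```text
15.0 0.18124232823727418 [ 0.55806727 -0.01886294  0.3117689 ] F [-1.3 -1.8  6.3] [-2.2 -0.6 -6.3] T [-0.16  0.15  2.06] 0.04432527336599532
y ang -19.92297785856746
```

The stop was felt (torque sign flips and rises) at tool yaw of about -17°. Slot alignment should therefore come at about +14°. I'll back off.

Request:
drive_tool(rows=[[[0,0,0],-0.05],[[0,0,0],-0.08],[[0,0,0],-0.08],[[0,0,0],-0.08],[[0,0,0],-0.08],[[0,0,0],-0.08],[[0,0,0],-0.08],[[0,0,0],-0.04],[[0,0,0],0],[[0,0,0],0]])

```text
t: 16.0
tool_pos: [0.5591, -0.019, 0.3118]
tool_rot: [1.965, 2.445, 0.005]
contact_force: [5.5, 0.1, 3.0]
opening: 0.045
grip_force: 63.8
```

```bash
python3 st.py
```

```text
16.0 -0.38393550629730355 [ 0.55914679 -0.01898864  0.31177241] F [5.5 0.1 3. ] [-1.1  5.5 -2.9] T [-0.02 -0.69  0.25] 0.04504738936936942
y ang 12.421859892072344
```

Request:
drive_tool(rows=[[[0,0.001,0],-0.025],[[0,0,0],0],[[0,0,0],0]])

```text
t: 16.3
tool_pos: [0.5594, -0.0189, 0.3118]
tool_rot: [1.935, 2.471, 0.002]
contact_force: [1.6, -1.7, 4.4]
opening: 0.0448
grip_force: 64.0
```

```bash
python3 st.py
```

```text
16.3 -0.408667028402369 [ 0.55941753 -0.01892776  0.31176555] F [ 1.6 -1.7  4.4] [-2.   1.2 -4.4] T [-0.1  -0.32  0.1 ] 0.04483291856013309
y ang 13.871838577631436
```

Request:
drive_tool(rows=[[[0,0,0],0],[[0,0,0],0],[[0,0,0],0],[[0,0,0],0],[[0,0,0],0],[[0,0,0],0],[[0,0,0],0]], jaw=0)

```text
t: 17.0
tool_pos: [0.5586, -0.0185, 0.3104]
tool_rot: [-1.937, -2.473, 0.0]
contact_force: [0.0, 0.2, -0.1]
opening: 0.0856
grip_force: 0.0
```

Request:
drive_tool(rows=[[[0,0,-0.02],0],[[0,0,-0.04],0],[[0,0,-0.04],0],[[0,-0.05,0],0],[[0,-0.05,0],0],[[0,-0.05,0],0],[[0,-0.05,0],0],[[0,-0.03,0],0],[[0,0,0],0]])

```text
t: 17.9
tool_pos: [0.3332, -0.0741, 0.4114]
tool_rot: [1.938, 2.467, 0.001]
contact_force: [0.3, 0.6, 0.2]
opening: 0.0853
grip_force: 0.0
```

```bash
python3 - <<'E'
from nut import *
import fit
measure("n2"); print(fit.fit(np.load("n2.npy"))); print(ctrl.get_obs()["tool_pos"])
E
```

```text
(array([ 0.56002537, -0.01881101]), np.float64(13.532628939527171), array([ 0.55940391, -0.0187242 , 14.30788178]), np.float64(-104.8345004200906), np.float64(0.775252840345626))
[ 0.33598454 -0.07350576  0.41011637]
```

View pics/n2.png

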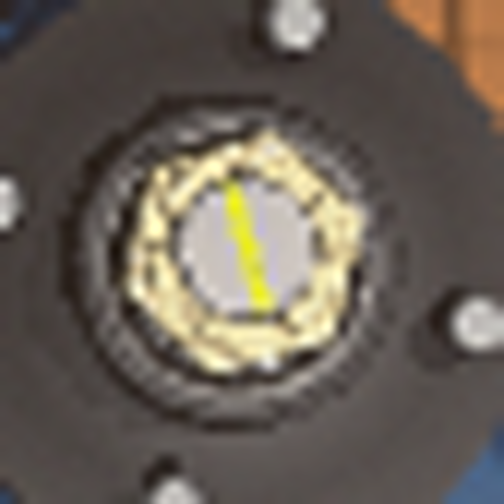

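The nut is released with its slots along the yellow line, (232,182) to (266,308) in the crop. The fitted offset is 0.8° (0.014 rad), and the stop-to-here rotation agrees. Handing in.

```bash
python3 -c "
from station import ctrl
print(ctrl.finish_job())"
```

```text
the job is handed in; nothing more can be done
None
```

I handed the job in, with no verdict returned: the dust cap stands open side down in the tray's clear half, and the nut was run to its stop and backed off to the first slot, measured about 0.014 rad from the line (limit 0.08).

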